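# Bolt the sprung gate of the drying pen

## Robot

A 7-joint arm with a two-finger parallel gripper is mounted at the origin on the work surface. World frame = base frame: x ahead of the robot, y to its left, z up, the work surface at z = 0. Lengths are in mm, angles in rad, forces in N, time in s.
With the tool pointing down it reaches from about 400 to 925 mm from the base axis. Payload 5.6 kg.
Tool frame: the origin (TCP) lies between the finger pads; the fingertips stand 22 mm ahead of it and the grasp point (between the pads) lies 3 mm ahead of it; z points along the fingers, y is the direction in which the jaws open and shut (so a half turn about z gives the same grasp; the last joint's range is limited). The gripper opens to 85 mm and grips with 20 to 120 N. Pads are 22 mm wide; open, the fingers measure 114 mm over their backs; the gripper's body (76 mm by 85 mm) begins 54 mm behind the grasp point. The pads swing forward as they close: fully open they stand 13 mm farther back than shut.
Start: joints at [1.18, 0.468, -0.012, 1.603, 0.006, 1.071, -0.056], TCP at [221.5, -611.102, 253.29] pointing down, gripper open.
Joint ranges: [-2.53, 2.53], [-0.31, 2.02], [-1.57, 1.55], [0.28, 2.44], [-1.29, 4.43], [0.15, 1.84], [-2.92, 2.92]. Speed limits (rad/s): [2.57, 2.57, 3.14, 3.14, 3.14, 3.14, 3.14].

## Interface

Orientations are given as a rotation vector (axis times angle).
In Python, from rig import arm, viewer, nets gives the robot as it stands.
- The arm moves only by the tool step_arm, never from a script. Its arguments are lists of equal length, an entry for each row: "dp": the shift along the tool's x, y, z in units of 0.8 m (1.0 is 0.8 m), a list of three; "turn": the turn, a rotation vector about the tool's x, y, z in units of pi rad (1.0 is pi rad), a list of three. A call has 1 to 12 rows; each row is the pose to reach, as a shift and turn from the pose commanded when the call began, along the tool's axes at that moment, turning the shorter way round; what a row does not reach only later rows make up. A row lasts 1/8 s, in which the tool goes at most 62.5 mm and 10.7 degrees, less where a joint would pass 70% of its speed; a pose out of reach is approached as far as the arm can. A call with a number of a shift or a turn outside -1 to 1 is refused whole. A call with a gripper value outside its range is refused whole. "claw" is the closure, from 0 (fully open) to 1 (shut), set as the call begins (left out, the last holds). The fingers move at their own pace and stop on an object; "grip_force" is the grip in N (left out, the last holds). Time passes only in rows, so rows that repeat a pose let the fingers close. It gives the time, the measured TCP pose, the force and the opening at its end, in the units of the state.
- arm.sense(): the state, without advancing time (a new reading comes with each control period).
- viewer.snapshot(name): name is "scene" or "top"; returns a dict with "frame" (384x512x3 uint8, blue, green, red), "intrinsics" (3x3 intrinsics, pixels), "eye" and "attitude" of the camera in the world. Camera axes: x right, y down, z forward; pixel columns grow to the right and rows downward; lengths in mm; the calibration is good to about 2 mm. A picture is of the moment at which its call begins. There is no depth.
- arm.sign_off(): hands the job in, once; it reports no verdict.
Trained networks look in a picture, given as the dict that the camera call returned (one of the last four; its "shot" number tells which), for a name from the list of things; names that differ only in an ending like _2 or _b are one class to them, and where a whole thing is asked for, a point or a joint stands for the part that bears it (a point fixed in the world has none). Each returns a list of dicts, best first, with "conf" (0 to 1); they miss things now and then, are a little off and sometimes report something else, mostly with a low value. They report only what shows in the picture. A call takes as long as a camera call.
- nets.boxes_of(target, picture): "centre" ([row, column] in pixels, amid what is visible of it).
The state is a dict: "time": time; "q": joint angles; "qvel": joint speeds; "joint_efforts": joint torques, N m; "tool_pos": TCP position; "ee_rot": TCP orientation; "wrist_force": force on the tool from outside, world axes, zero at the start; "ft_torque": the same for the moment, N m; "finger_gap": finger opening in mm.
Only numpy, scipy, OpenCV 4.12 (cv2) and the standard library are available. Lean on these libraries where they do the work, as an engineer would, in place of code of your own. Each camera call takes 0.05 s, during which the arm holds its last target.

## Task

The flower hoop has just been glued and lies in one of the two wooden drying pens; shut that pen's spring gate against its spring and, while you hold it shut, slide its bolt home behind the keeper post so that the gate stays shut when you let go. Leave the hoop lying in its pen, leave the gate of the empty pen standing open as it is, and do not knock over the glue bottles.

Things in the scene. Friction and masses are not known exactly. Their poses are not given: they have to be found in the camera images.
- pen: The drying pen that holds the hoop: plywood board 190 x 200 mm (x by y), 12 mm thick, fixed to the table, wooden walls (tops 36 mm above the table) on its +x, +y and -y sides; the gate closes its -x side. Origin on the table surface; the board spans -90 to +100 mm in x, -100 to +100 in y; z up. The gate's upright hinge axis stands at (-60, -85) mm here. An equal, empty pen is beside it.
- knob (a point): Middle of the grip of the bolt's knob, 80 mm above the table: an upright steel cylinder 20 mm in diameter, from 49 to 99 mm above the table, fixed on the bolt; 95 mm from the hinge axis with the bolt drawn back, 127 mm fully out. It moves both gate and bolt. Its y axis points from the hinge along the gate.
- gate (a joint): Angle of that pen's gate, rad, about the hinge axis. 0: shut, along the pen's +y from the hinge; positive: open towards the pen's -x (counter-clockwise from above). A torsion spring drives it open to its stop at 0.95, where it starts; holding it shut takes about 5 N at the knob. It can be pushed past shut to -0.14. The gate's bar ends 134 mm from the hinge, its top 38 mm above the table.
- bolt (a joint): Slide of the bolt along the gate's top, m, away from the hinge. 0: drawn back (starts within 0.004 of that); 0.032: fully out; friction 1.5 N. A 10 mm round steel rod on the gate's middle line, centre 43.5 mm above the table; tip 136 mm from the hinge axis when drawn back, 168 mm fully out. With the gate between 0 and -0.14 it slides out freely behind the keeper post.
- keeper (a point): Top of the keeper post, at (-73, +75, 50) mm in the pen's frame: a fixed steel block 14 mm (pen's x) by 24 mm (y), this point at its middle, 160 mm from the hinge. The bolt must lie on its inner side (+x), the spring pressing it against that face. Slid out while the gate is open, the bolt strikes the post's outer side and the gate cannot shut.
- hoop_centre (a point): Centre of the glued hoop, a flat wooden disc 100 mm in diameter and 11 mm high with small flowers and a brass clasp at the rim; lies loose on the pen's board (centre 17.5 mm above the table).
- spare_gate (a joint): Angle of the empty pen's gate, as for gate. Stays open at 0.95.
- glue_bottle: White glue bottle with a yellow cap, 38 mm in diameter, 105 mm high, standing loose. Origin under its centre, z up its axis.
- small_bottle: Small white bottle, 28 mm in diameter, 75 mm high, standing loose. Origin under its centre, z up its axis.

How it is judged:
By the outcome, as a careful person would: the job done as asked, in the order asked, and still so for the second after the job is handed in, with the robot touching nothing.
It also fails if it takes over 35 s, if anything falls off the work surface, if the arm or the gripper's body presses on something with over 40 N, if the wrist force passes 120 N, or if a joint passes its speed limit or range.

## Working session

There is one attempt and no reset: what is moved stays moved. The work goes in short steps, Python scripts to look and compute and a tool call to move; the robot and the scene stay as the last step left them, time stands still between calls to the robot, and variables do not carry over. Pictures are saved under pics/ and viewed, and the job is handed in when it is done.

Besides the shell and the picture viewer there is one more tool, called after "Call:" by a JSON object that holds its "api" and its "payload". step_arm: Moves the arm, as the interface text tells. Its arguments: {"type":"object","properties":{"dp":{"type":"array"},"turn":{"type":"array"},"claw":{"type":"number"},"grip_force":{"type":"number"}},"required":["dp","turn"]}

```bash
mkdir -p pics; ls; python3 - <<'E'
from rig import arm, viewer, nets
import cv2, pickle
s=arm.sense(); print({k:s[k] for k in('time','tool_pos','ee_rot','finger_gap','wrist_force')})
for n in('scene','top'):
    p=viewer.snapshot(n); cv2.imwrite(f'pics/{n}0.png',p['frame']); pickle.dump(p,open(f'{n}0.pkl','wb'))
    print(n,p['intrinsics'],p['eye'],p['attitude'])
    for t in('pen','knob','gate','bolt','keeper','hoop_centre','spare_gate','glue_bottle','small_bottle'):
        try: print(t,[(round(d['conf'],2),[round(float(c)) for c in d['centre']]) for d in nets.boxes_of(t,p)])
        except Exception as e: print(t,e)
E
```

```text
pics
{'time': 0.0, 'tool_pos': array([ 221.27305198, -610.60746669,  252.30815552]), 'ee_rot': array([-3.09246831e+00, -5.43108622e-01,  7.10569477e-04]), 'finger_gap': 86.08494794884152, 'wrist_force': array([0.29024709, 0.0442509 , 0.35750808])}
scene [[428.55962693   0.         247.83964754]
 [  0.         428.55962693 195.11575882]
 [  0.           0.           1.        ]] [1109.51239971 -862.75254113  910.19622714] [-2.18816662 -0.60955535  0.26807216]
pen [(0.71, [183, 247]), (0.6, [248, 207]), (0.38, [228, 165])]
knob [(0.6, [231, 166])]
gate [(0.73, [238, 168])]
bolt [(0.51, [234, 163])]
keeper [(0.24, [136, 277])]
hoop_centre [(0.87, [256, 222])]
spare_gate [(0.68, [184, 247])]
glue_bottle [(0.78, [138, 277])]
small_bottle [(0.71, [250, 204]), (0.7, [318, 142])]
top [[388.21043115   0.         255.1471147 ]
 [  0.         388.21043115 191.04886822]
 [  0.           0.           1.        ]] [ 4.89150541e+02 -6.36897413e-01  1.11702156e+03] [-2.16234962  2.19213854 -0.12358676]
pen [(0.88, [197, 313])]
knob [(0.63, [237, 332])]
gate []
bolt [(0.53, [231, 334])]
keeper [(0.46, [218, 288])]
hoop_centre [(0.56, [178, 314])]
spare_gate [(0.9, [206, 214])]
glue_bottle [(0.75, [229, 95])]
small_bottle []
```

```bash
python3 - <<'E'
import cv2
for n in('scene','top'):
    f=cv2.imread(f'pics/{n}0.png'); cv2.imwrite(f'pics/{n}0b.png',cv2.resize(f,(800,600),interpolation=cv2.INTER_CUBIC))
f=cv2.imread('pics/top0.png')[130:280,180:380];cv2.imwrite('pics/topz.png',cv2.resize(f,(800,600),interpolation=cv2.INTER_CUBIC))
f=cv2.imread('pics/scene0.png')[160:310,100:300];cv2.imwrite('pics/scz.png',cv2.resize(f,(800,600),interpolation=cv2.INTER_CUBIC))
E
```

```text
(no output)
```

View pics/scene0b.png

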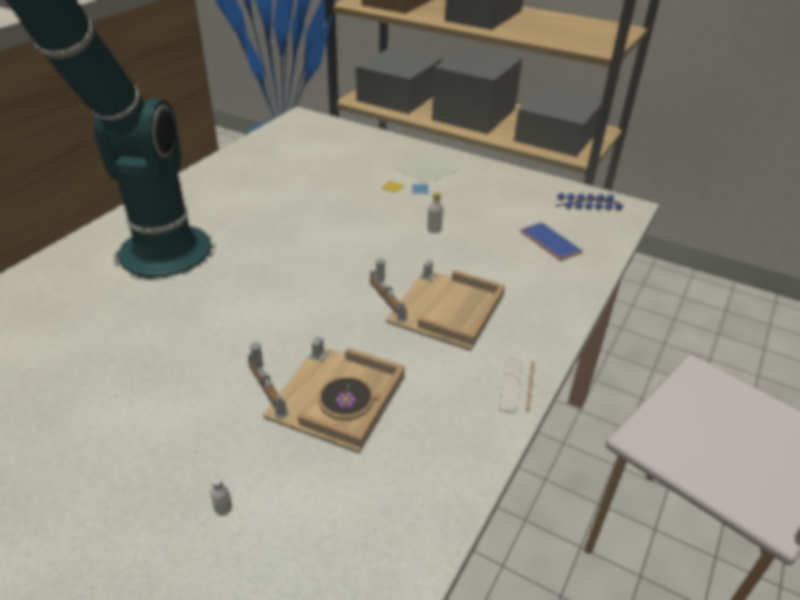

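View pics/top0b.png

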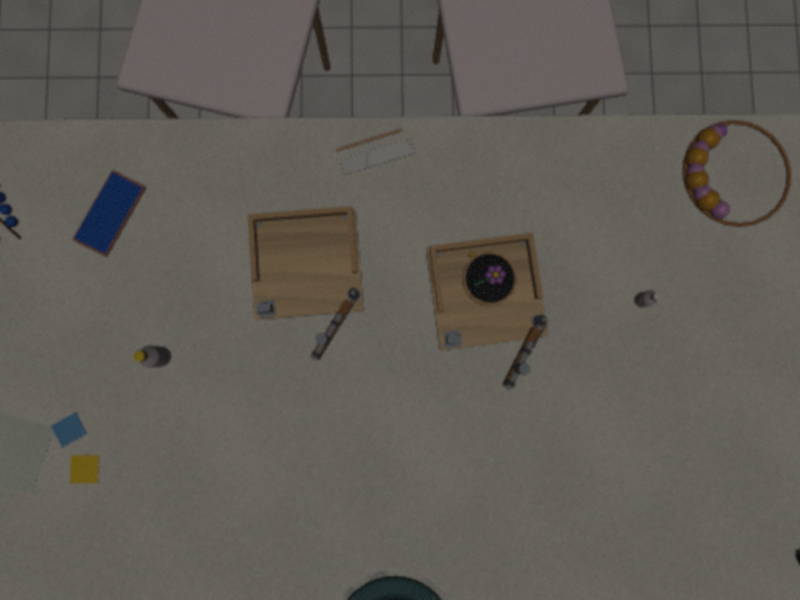

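View pics/topz.png

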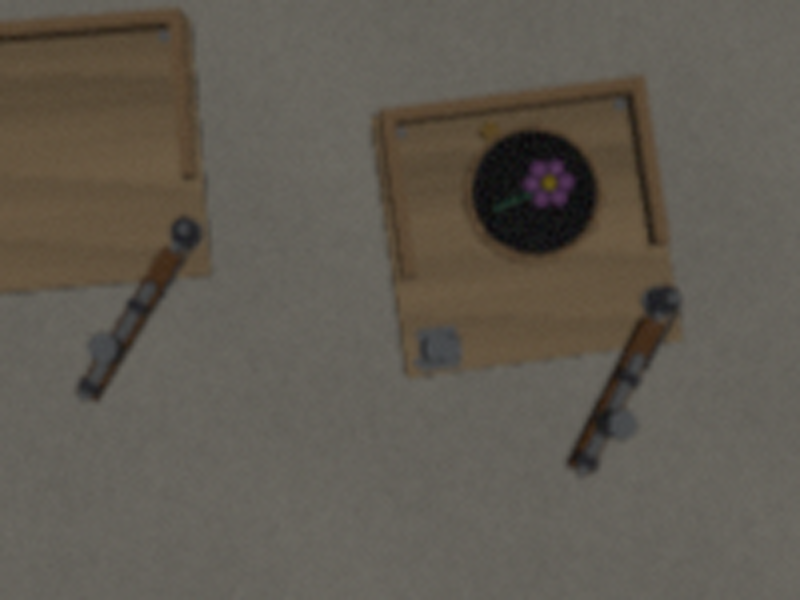

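View pics/scz.png

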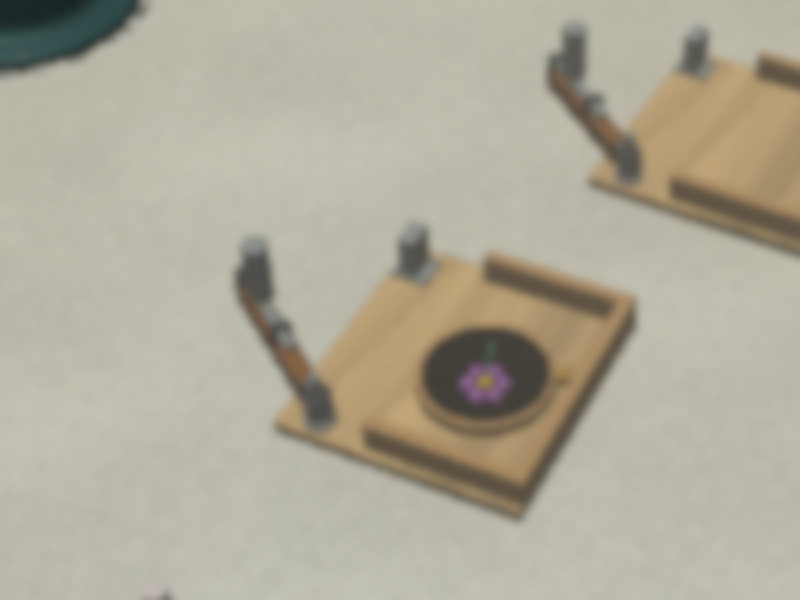

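```bash
cat >h.py <<'E'
import numpy as np, cv2, pickle
from scipy.spatial.transform import Rotation as R
from scipy.optimize import least_squares
def proj(p,X):
    X=np.atleast_2d(np.asarray(X,float)); c=(X-p['eye'])@R.from_rotvec(p['attitude']).as_matrix()
    uv=c@np.asarray(p['intrinsics']).T; return uv[:,:2]/uv[:,2:]
def at_z(p,uv,z):
    d=R.from_rotvec(p['attitude']).apply(np.linalg.solve(p['intrinsics'],[uv[0],uv[1],1])); e=np.asarray(p['eye'])
    return e+d*(z-e[2])/d[2]
def p2w(P,th):
    P=np.atleast_2d(P).astype(float);c,s=np.cos(th[2]),np.sin(th[2]); return np.c_[th[0]+c*P[:,0]-s*P[:,1],th[1]+s*P[:,0]+c*P[:,1],P[:,2]]
def knobP(g,b,z=80):
    r=95+b; return [-60-np.sin(g)*r,-85+np.cos(g)*r,z]
E
python3 - <<'E'
from h import *
T=pickle.load(open('top0.pkl','rb'));S=pickle.load(open('scene0.pkl','rb'))
tl=[((-90,100,12),(282,224)),((-90,-100,12),(350.25,215)),((100,100,36),(274.5,158)),((100,-100,36),(341.25,149.5)),((-73,75,50),(290.5,216.7)),(knobP(.95,2,99),(335.5,236))]
sl=[((-90,-100,12),(169.5,266)),((100,-100,36),(231.75,281.75)),((100,100,36),(258.5,234.5)),((-73,75,50),(203.25,217.25)),(knobP(.95,2,99),(163.75,220.5))]
for use in('T','S','TS'):
    def f(th):
        r=[]
        for n,l,p in(('T',tl,T),('S',sl,S)):
            if n in use: r+=list((proj(p,p2w([a for a,_ in l],th))-[b for _,b in l]).ravel())
        return np.array(r)
    o=least_squares(f,[550,-150,0.1],loss='soft_l1'); print(use,o.x.round(3),f(o.x).reshape(-1,2).round(1).tolist())
th=o.x
print('keeper',p2w([-73,75,50],th),'hinge',p2w([-60,-85,0],th))
for g,b in((.95,0),(.95,2),(0,0),(-.07,0),(-.07,32)): print(g,b,p2w(knobP(g,b),th).round(1))
print('knobtop T',at_z(T,(335.5,236),99).round(1),'S',at_z(S,(163.75,220.5),99).round(1))
print('small',at_z(S,(142,318),37))
E
```

```text
T [ 603.658 -179.221    6.401] [[-0.6, 0.5], [0.5, 0.2], [-1.7, -0.5], [1.3, -1.0], [0.2, 0.3], [-0.1, 0.2]]
S [ 6.08536e+02 -1.79183e+02  1.34000e-01] [[-0.8, -0.4], [-0.2, 0.2], [1.8, -2.2], [-0.0, 0.4], [-0.0, 0.6]]
TS [ 605.311 -178.693    6.409] [[-0.5, 0.2], [0.5, -0.6], [-2.1, -0.8], [0.8, -1.8], [0.2, -0.2], [0.1, -0.6], [-1.7, -1.3], [-1.5, -0.3], [1.1, -2.5], [-0.5, -0.1], [-0.7, -0.2]]
keeper [[ 523.47798207 -113.44472392   50.        ]] hinge [[ 556.44943255 -270.54941339    0.        ]]
0.95 0 [[ 472.9 -225.4   80. ]]
0.95 2 [[ 471.1 -224.5   80. ]]
0 0 [[ 544.5 -176.3   80. ]]
-0.07 0 [[ 551.2 -175.7   80. ]]
-0.07 32 [[ 549.4 -143.7   80. ]]
knobtop T [ 469.5 -224.2   99. ] S [ 473.1 -224.    99. ]
small [ 598.19214084 -467.50159336   37.        ]
```

```bash
cat >>h.py <<'E'
def yawrot(a):  # tool down, tool y pointing at world angle a
    y=np.array([np.cos(a),np.sin(a),0]);z=np.array([0,0,-1.]);return R.from_matrix(np.c_[np.cross(y,z),y,z])
def rows(p0,R0,targets):
    for p,Rt in targets:
        d=R0.inv().apply(np.array(p)-p0)/800; t=(R0.inv()*Rt).as_rotvec()/np.pi
        print(d.round(4).tolist(),t.round(4).tolist())
E
python3 - <<'E'
from h import *
from rig import arm
s=arm.sense();R0=R.from_rotvec(s['ee_rot']); print(R0.as_matrix().round(3))
rows(np.array([221.5,-611.1,253.3]),R0,[((471.5,-224.3,200),yawrot(.95+.127))])
E
```

```text
[[ 0.94   0.341  0.   ]
 [ 0.341 -0.94  -0.   ]
 [-0.     0.    -1.   ]]
[0.4586, -0.3481, 0.0666] [0.0, 0.0, -0.7321]
```

Call:
{"api": "step_arm", "payload": {"dp": [[0.0458,-0.0348,0.0066],[0.0917,-0.0696,0.0132],[0.1376,-0.1044,0.02],[0.1834,-0.139,0.0266],[0.229,-0.174,0.0333],[0.275,-0.209,0.04],[0.321,-0.244,0.0466],[0.367,-0.278,0.0533],[0.413,-0.313,0.06],[0.4586,-0.3481,0.0666],[0.4586,-0.3481,0.0666],[0.4586,-0.3481,0.0666]], "turn": [[0,0,-0.055],[0,0,-0.11],[0,0,-0.165],[0,0,-0.22],[0,0,-0.275],[0,0,-0.33],[0,0,-0.385],[0,0,-0.44],[0,0,-0.495],[0,0,-0.55],[0,0,-0.605],[0,0,-0.65]], "claw": 0, "grip_force": 40}}

```text
time: 2.5
tool_pos: [471.9, -223.6, 200.0]
ee_rot: [1.144, 2.926, -0.0]
wrist_force: [-0.1, -0.6, -0.5]
finger_gap: 85.3
```

Call:
{"api": "step_arm", "payload": {"dp": [[0,0,0],[0,0,0],[0,0,0]], "turn": [[0,0,-0.05],[0,0,-0.082],[0,0,-0.082]]}}

```text
time: 2.88
tool_pos: [471.5, -224.5, 200.0]
ee_rot: [0.771, 3.045, 0.0]
wrist_force: [1.2, 1.2, -0.3]
finger_gap: 85.5
```

```bash
python3 - <<'E'
from h import *
from rig import arm,viewer
s=arm.sense();R0=R.from_rotvec(s['ee_rot']); print(s['time'],s['tool_pos'],R0.as_matrix().round(3),s['q'].round(2))
rows(s['tool_pos'],R0,[((471.5,-224.3,83),yawrot(.95+.127))])
for n in('top','scene'):
    p=viewer.snapshot(n);cv2.imwrite(f'pics/{n}1.png',cv2.resize(p['frame'][130:280,180:380] if n=='top' else p['frame'][130:280,80:280],(800,600)))
E
```

```text
2.875 [ 471.50851271 -224.47466188  200.0336252 ] [[-0.88   0.476  0.   ]
 [ 0.476  0.88   0.   ]
 [-0.     0.    -1.   ]] [ 0.9   0.4  -0.64  1.93  0.3   0.9   1.19]
[0.0001, 0.0002, 0.1463] [0.0, 0.0, -0.0006]
```

View pics/scene1.png

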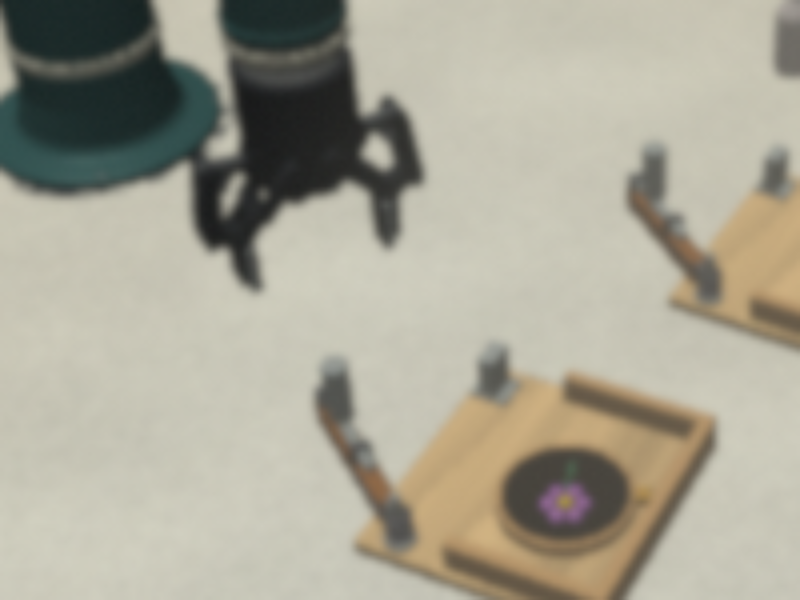

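The gripper hovers open above the knob (knob at zoomed (335,365)), with the jaws straddling the gate line. Descend and close on the knob.

Call:
{"api": "step_arm", "payload": {"dp": [[0,0,0.05],[0,0,0.1],[0,0,0.13],[0,0,0.146],[0,0,0.146]], "turn": [[0,0,0],[0,0,0],[0,0,0],[0,0,0],[0,0,0]]}}

```text
time: 3.6
tool_pos: [471.4, -224.1, 82.8]
ee_rot: [-0.769, -3.045, -0.0]
wrist_force: [0.5, -1.1, -0.6]
finger_gap: 85.4
```

Call:
{"api": "step_arm", "payload": {"dp": [[0,0,0],[0,0,0],[0,0,0],[0,0,0],[0,0,0],[0,0,0]], "turn": [[0,0,0],[0,0,0],[0,0,0],[0,0,0],[0,0,0],[0,0,0]], "claw": 1, "grip_force": 40}}

```text
time: 4.35
tool_pos: [471.5, -224.7, 83.6]
ee_rot: [0.769, 3.046, -0.001]
wrist_force: [-2.4, -1.2, 5.5]
finger_gap: 18.8
```

```bash
python3 - <<'E'
from h import *
from rig import arm,viewer
s=arm.sense();print(s['time'],s['tool_pos'],s['ee_rot'],s['wrist_force'].round(1),s['finger_gap'],s['ft_torque'])
a=[]
for n in('top','scene'):
    p=viewer.snapshot(n);a.append(cv2.resize(p['frame'][130:280,180:380] if n=='top' else p['frame'][160:310,100:300],(400,300)))
    pickle.dump(p,open(n+'2.pkl','wb'))
cv2.imwrite('pics/both2.png',np.hstack(a))
E
```

```text
4.35 [ 471.53557839 -224.67032148   83.6068255 ] [ 7.68914604e-01  3.04584007e+00 -1.17257918e-03] [-2.4 -1.2  5.5] 18.829377528196872 [-0.15885322  0.41774225  0.05043807]
```

View pics/both2.png

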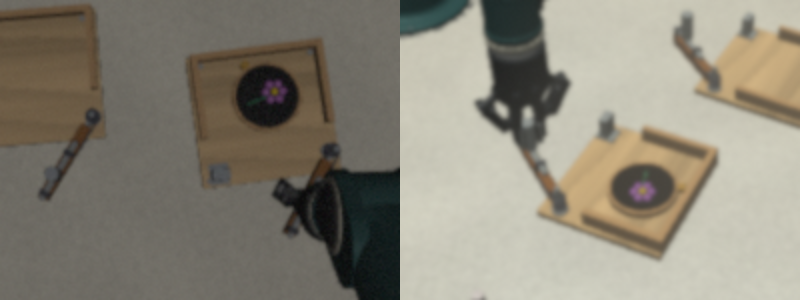

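```bash
python3 - <<'E'
from h import *
H=np.array([556.4,-270.5]);th=.13
def K(g,r): return (H[0]-np.sin(g+th)*r,H[1]+np.cos(g+th)*r,83.2)
g0=.946; 
print(K(g0,97))
p0=np.array([471.5,-224.4,83.2])
rows(p0,yawrot(1.077),[(K(g,97.5),yawrot(g-g0+1.077)) for g in np.linspace(g0,.42,8)[1:]])
print()
p1=np.array(K(.42,97.5))
rows(p1,yawrot(.42-g0+1.077),[(K(g,97.5),yawrot(g-g0+1.077)) for g in np.linspace(.42,-.08,8)[1:]])
print(K(-.08,97.5))
E
```

```text
(np.float64(471.03365204813775), np.float64(-224.4393157089304), 83.2)
[0.0008, 0.0088, 0.0] [0.0, 0.0, 0.0239]
[-0.0003, 0.0179, 0.0] [0.0, 0.0, 0.0478]
[-0.002, 0.0269, 0.0] [0.0, 0.0, 0.0718]
[-0.0044, 0.0358, 0.0] [0.0, 0.0, 0.0957]
[-0.0074, 0.0444, 0.0] [0.0, 0.0, 0.1196]
[-0.0111, 0.0528, 0.0] [0.0, 0.0, 0.1435]
[-0.0154, 0.0609, 0.0] [0.0, 0.0, 0.1674]

[-0.0003, 0.0087, 0.0] [0.0, 0.0, 0.0227]
[-0.0013, 0.0174, 0.0] [0.0, 0.0, 0.0455]
[-0.0028, 0.0259, 0.0] [0.0, 0.0, 0.0682]
[-0.005, 0.0343, 0.0] [0.0, 0.0, 0.0909]
[-0.0077, 0.0426, 0.0] [0.0, 0.0, 0.1137]
[-0.0111, 0.0506, 0.0] [0.0, 0.0, 0.1364]
[-0.015, 0.0584, 0.0] [0.0, 0.0, 0.1592]
(np.float64(551.5270309961088), np.float64(-173.1218496114908), 83.2)
```

Call:
{"api": "step_arm", "payload": {"dp": [[0.0005,0.0088,0],[-0.0003,0.0179,0],[-0.002,0.0269,0],[-0.0044,0.0358,0],[-0.0074,0.0444,0],[-0.0111,0.0528,0],[-0.0154,0.0609,0],[-0.0154,0.0609,0]], "turn": [[0,0,0.024],[0,0,0.048],[0,0,0.072],[0,0,0.096],[0,0,0.12],[0,0,0.1435],[0,0,0.1674],[0,0,0.1674]]}}

```text
time: 5.45
tool_pos: [505.3, -188.1, 83.5]
ee_rot: [1.533, 2.742, -0.003]
wrist_force: [-3.3, -2.6, 7.9]
finger_gap: 18.9
```

```bash
python3 - <<'E'
from h import *
from rig import arm,viewer
s=arm.sense();print(s['time'],s['tool_pos'],s['ee_rot'],s['wrist_force'].round(1),s['finger_gap'],s['ft_torque'])
a=[]
for n in('top','scene'):
    p=viewer.snapshot(n);a.append(cv2.resize(p['frame'][130:280,180:380] if n=='top' else p['frame'][160:310,100:300],(400,300)))
cv2.imwrite('pics/both3.png',np.hstack(a))
E
```

```text
5.45 [ 505.34236321 -188.0817567    83.49949305] [ 1.53348751e+00  2.74174166e+00 -2.60753525e-03] [-3.3 -2.6  7.9] 18.885051942390113 [-0.57858078  0.58462261 -0.03825046]
```

View pics/both3.png

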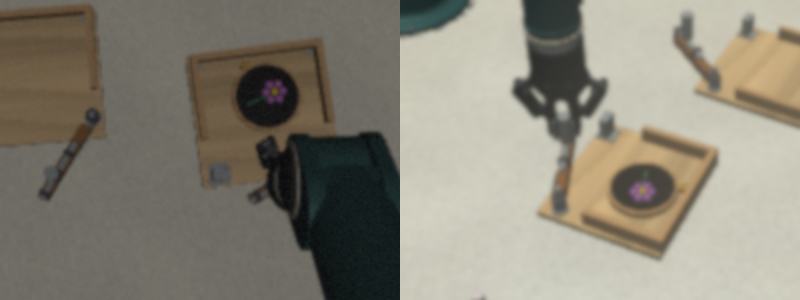

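Call:
{"api": "step_arm", "payload": {"dp": [[-0.0003,0.0087,0],[-0.0013,0.0174,0],[-0.0028,0.0259,0],[-0.005,0.0343,0],[-0.0077,0.0426,0],[-0.0111,0.0506,0],[-0.015,0.0584,0],[-0.015,0.0584,0],[-0.015,0.0584,0]], "turn": [[0,0,0.0227],[0,0,0.0455],[0,0,0.068],[0,0,0.091],[0,0,0.1137],[0,0,0.1364],[0,0,0.159],[0,0,0.159],[0,0,0.159]]}}

```text
time: 6.68
tool_pos: [550.4, -173.5, 83.5]
ee_rot: [-2.162, -2.278, 0.003]
wrist_force: [-4.1, -0.9, 9.4]
finger_gap: 18.9
```

```bash
python3 - <<'E'
from h import *
from rig import arm,viewer
s=arm.sense();print(s['time'],s['tool_pos'],s['ee_rot'],s['wrist_force'].round(1),s['finger_gap'],s['ft_torque'])
R0=R.from_rotvec(s['ee_rot']);H=np.array([556.4,-270.5]);th=.13
d=s['tool_pos'][:2]-H;print('r',np.hypot(*d),'g',np.arctan2(d[1],d[0])-np.pi/2-th)
p0=s['tool_pos']
for th in(.127,.134):
  u=np.array([-np.sin(th-.08),np.cos(th-.08),0]);rows(p0,R0,[(p0+u*L,R0) for L in(8,16,24,32)])
for n in('top','scene'):
    p=viewer.snapshot(n);cv2.imwrite(f'pics/{n}4.png',cv2.resize(p['frame'][170:260,260:380] if n=='top' else p['frame'][190:280,130:250],(800,600),interpolation=cv2.INTER_CUBIC))
E
```

```text
6.675 [ 550.43836763 -173.54614238   83.48012115] [-2.16200026 -2.27767942  0.00308315] [-4.1 -0.9  9.4] 18.94003766905221 [-0.31343479  0.92575402  0.01050683]
r 97.13697322321555 g -0.0685879429553572
[0.01, 0.0001, -0.0] [0.0, 0.0, 0.0]
[0.02, 0.0001, -0.0] [0.0, 0.0, 0.0]
[0.03, 0.0002, -0.0] [0.0, 0.0, 0.0]
[0.04, 0.0002, -0.0] [0.0, 0.0, 0.0]
[0.01, -0.0, -0.0] [0.0, 0.0, 0.0]
[0.02, -0.0, -0.0] [0.0, 0.0, 0.0]
[0.03, -0.0001, -0.0] [0.0, 0.0, 0.0]
[0.04, -0.0001, -0.0] [0.0, 0.0, 0.0]
```

View pics/scene4.png

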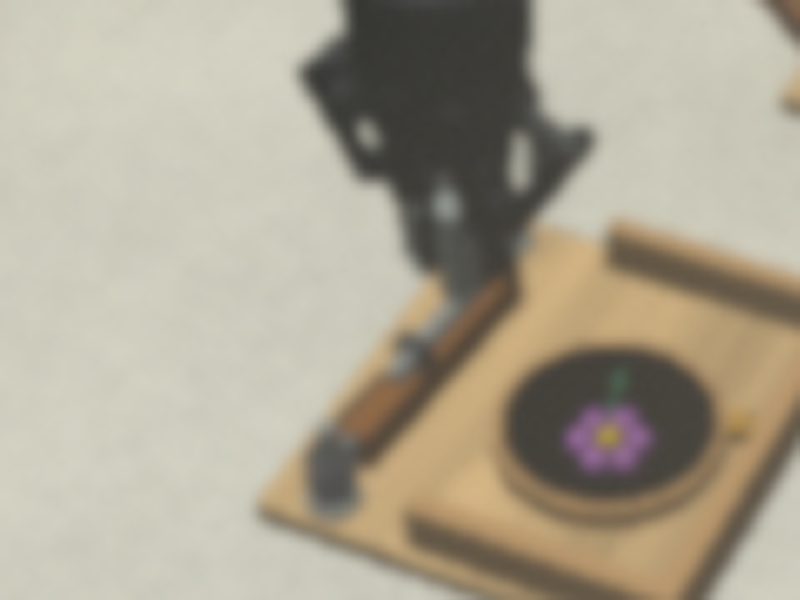

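View pics/top4.png

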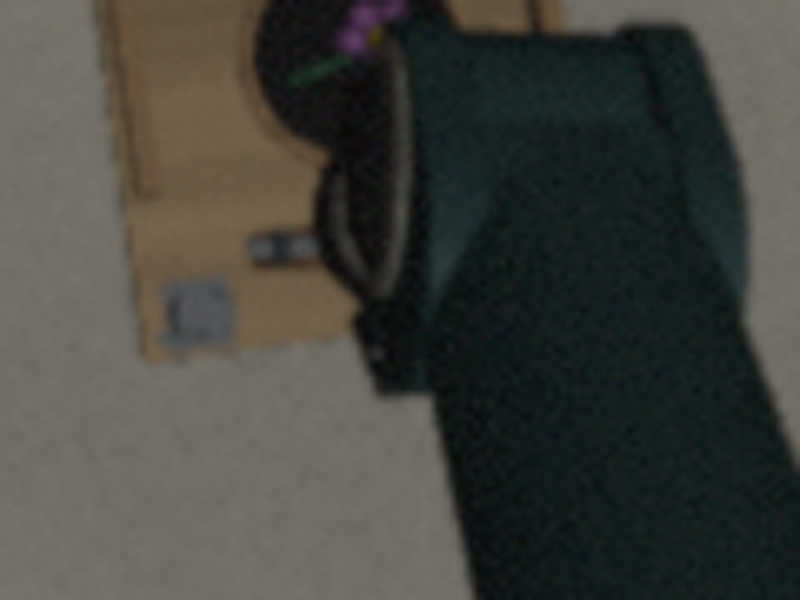

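The bolt tip (top zoom (255,247)) lies on the inner side of the keeper (200,312) with clearance, so I slide the bolt out.

Call:
{"api": "step_arm", "payload": {"dp": [[0.008,0,0],[0.016,0,0],[0.024,0,0],[0.032,0,0],[0.038,0,0],[0.04,0,0],[0.04,0,0]], "turn": [[0,0,0],[0,0,0],[0,0,0],[0,0,0],[0,0,0],[0,0,0],[0,0,0]]}}

```text
time: 7.65
tool_pos: [549.0, -145.7, 83.4]
ee_rot: [2.164, 2.274, -0.007]
wrist_force: [-3.7, -10.3, 4.6]
finger_gap: 18.9
```

```bash
python3 - <<'E'
from h import *
from rig import arm,viewer
s=arm.sense();print(s['time'],s['tool_pos'],s['ee_rot'],s['wrist_force'].round(1),s['finger_gap'],s['ft_torque'])
H=np.array([556.4,-270.5]);th=.13
d=s['tool_pos'][:2]-H;print('r',np.hypot(*d),'g',np.arctan2(d[1],d[0])-np.pi/2-th)
a=[]
for n in('top','scene'):
    p=viewer.snapshot(n);a.append(cv2.resize(p['frame'][170:260,260:380] if n=='top' else p['frame'][190:280,130:250],(400,300),interpolation=cv2.INTER_CUBIC))
cv2.imwrite('pics/both5.png',np.hstack(a))
E
```

```text
7.65 [ 549.01798878 -145.66914167   83.395344  ] [ 2.1636352   2.27407083 -0.00670134] [ -3.7 -10.3   4.6] 18.85564614352519 [-2.07595874  0.5127653   0.0570291 ]
r 125.04893954388874 g -0.07093268149211507
```

View pics/both5.png

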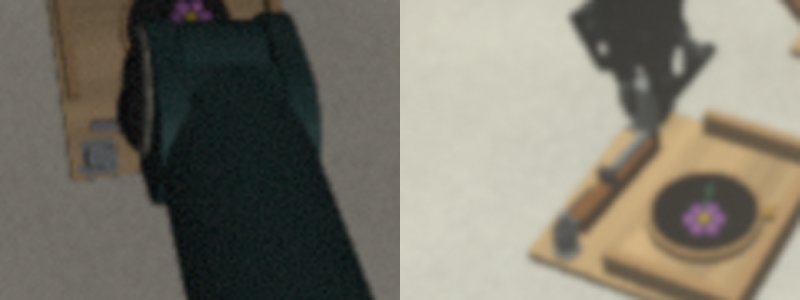

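Call:
{"api": "step_arm", "payload": {"dp": [[-0.001,-0.003,0],[-0.002,-0.006,0],[-0.002,-0.009,0],[-0.002,-0.011,0],[-0.002,-0.011,0],[-0.002,-0.011,0]], "turn": [[0,0,0],[0,0,0],[0,0,0],[0,0,0],[0,0,0],[0,0,0]]}}

```text
time: 8.5
tool_pos: [540.7, -145.8, 83.4]
ee_rot: [2.163, 2.276, -0.004]
wrist_force: [-2.3, -6.1, 4.9]
finger_gap: 19.2
```

```bash
python3 - <<'E'
from h import *
from rig import arm,viewer
s=arm.sense();print(s['time'],s['tool_pos'],s['ee_rot'],s['wrist_force'].round(1),s['finger_gap'],s['ft_torque'])
H=np.array([556.4,-270.5]);th=.13
d=s['tool_pos'][:2]-H;print('r',np.hypot(*d),'g',np.arctan2(d[1],d[0])-np.pi/2-th)
p=viewer.snapshot('top');cv2.imwrite('pics/t6.png',cv2.resize(p['frame'][185:245,260:340],(800,600),interpolation=cv2.INTER_CUBIC))
E
```

```text
8.5 [ 540.68719252 -145.83186986   83.44567877] [ 2.16304572  2.27605651 -0.00366011] [-2.3 -6.1  4.9] 19.162585125446533 [-1.23499822  0.37495985  0.04765563]
r 125.65442686583512 g -0.00462400811262953
```

View pics/t6.png

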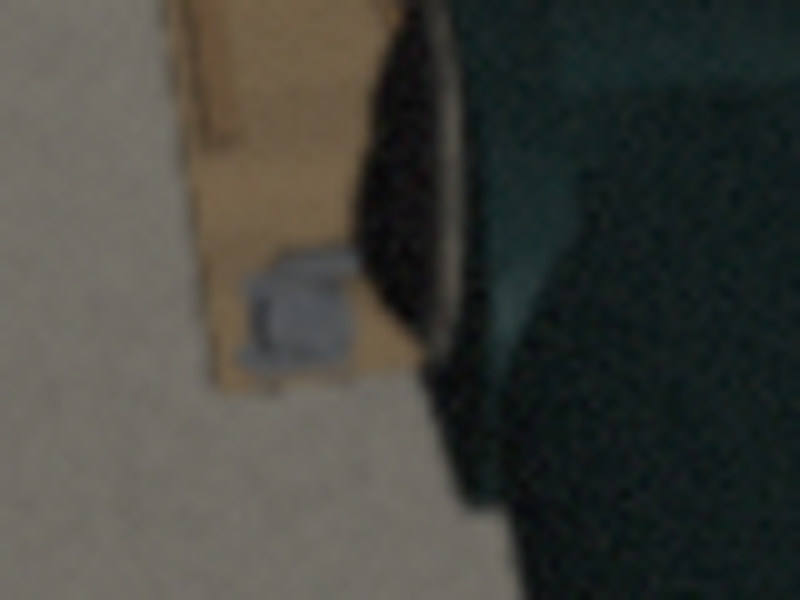

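The bolt (at (310,262)) lies along the inner face of the keeper (300,320), across nearly its full width. Next I release and lift.

Call:
{"api": "step_arm", "payload": {"dp": [[0,0,0],[0,0,0],[0,0,0],[0,0,0],[0,0,0],[0,0,0]], "turn": [[0,0,0],[0,0,0],[0,0,0],[0,0,0],[0,0,0],[0,0,0]], "claw": 0}}

```text
time: 9.3
tool_pos: [541.3, -143.0, 83.2]
ee_rot: [2.164, 2.278, -0.0]
wrist_force: [-0.3, 0.6, -0.2]
finger_gap: 85.6
```

Call:
{"api": "step_arm", "payload": {"dp": [[0,0,-0.03],[0,0,-0.08],[0,0,-0.14],[0,0,-0.2],[0,0,-0.2]], "turn": [[0,0,0],[0,0,0],[0,0,0],[0,0,0],[0,0,0]]}}

```text
time: 9.93
tool_pos: [543.6, -143.4, 247.5]
ee_rot: [2.159, 2.272, 0.006]
wrist_force: [0.1, -0.1, -0.3]
finger_gap: 85.1
```

Call:
{"api": "step_arm", "payload": {"dp": [[0,-0.07,0],[0,-0.14,0],[0,-0.18,0],[0,-0.18,0]], "turn": [[0,0,0],[0,0,0],[0,0,0],[0,0,0]]}}

```text
time: 10.42
tool_pos: [394.9, -150.8, 242.5]
ee_rot: [-2.165, -2.275, 0.003]
wrist_force: [0.3, -0.0, -0.2]
finger_gap: 85.4
```

```bash
python3 - <<'E'
from h import *
from rig import arm,viewer
s=arm.sense();print(s['time'],s['tool_pos'],s['wrist_force'].round(1),s['finger_gap'])
T=viewer.snapshot('top');S=viewer.snapshot('scene')
cv2.imwrite('pics/t7.png',cv2.resize(T['frame'][130:280,180:380],(800,600),interpolation=cv2.INTER_CUBIC))
cv2.imwrite('pics/s7.png',cv2.resize(S['frame'],(800,600),interpolation=cv2.INTER_CUBIC))
cv2.imwrite('pics/s7z.png',cv2.resize(S['frame'][190:280,150:270],(800,600),interpolation=cv2.INTER_CUBIC))
E
```

```text
10.425 [ 394.9298776  -150.76718775  242.54866548] [ 0.3 -0.  -0.2] 85.41365011242678
```

View pics/t7.png

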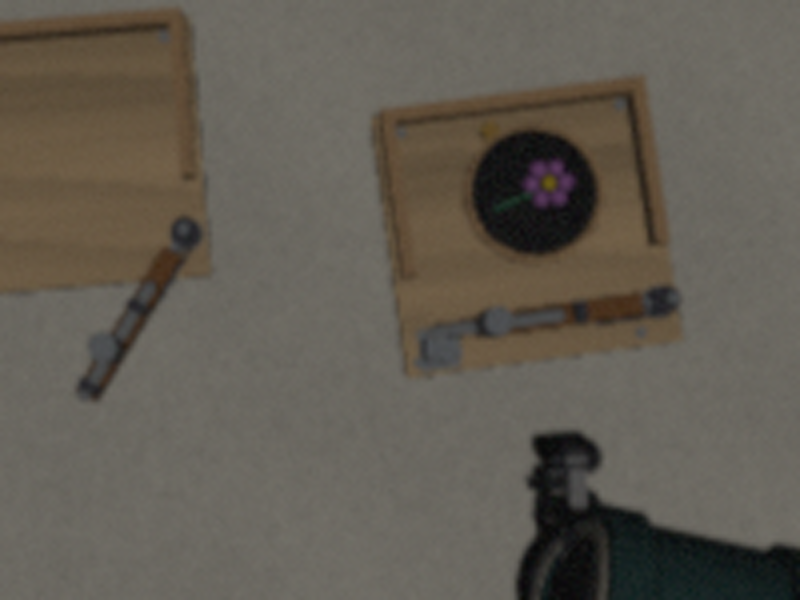

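View pics/s7.png

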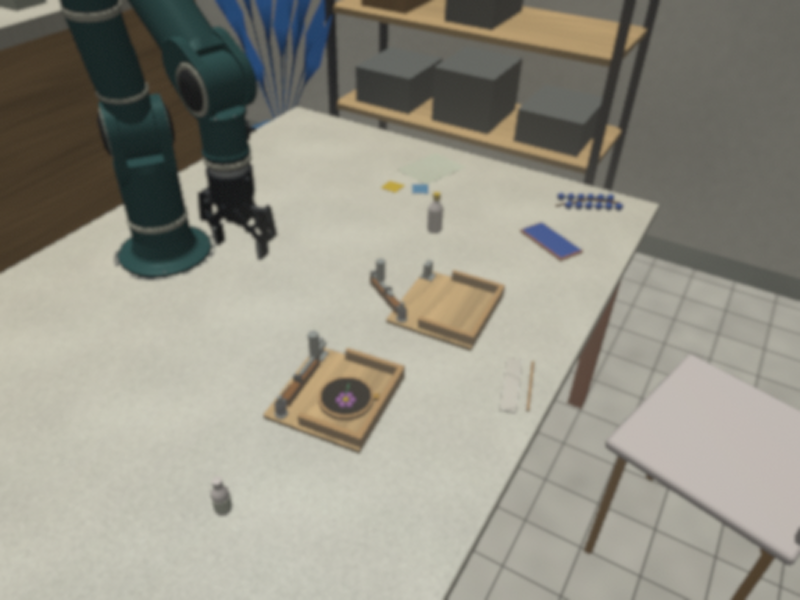

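View pics/s7z.png

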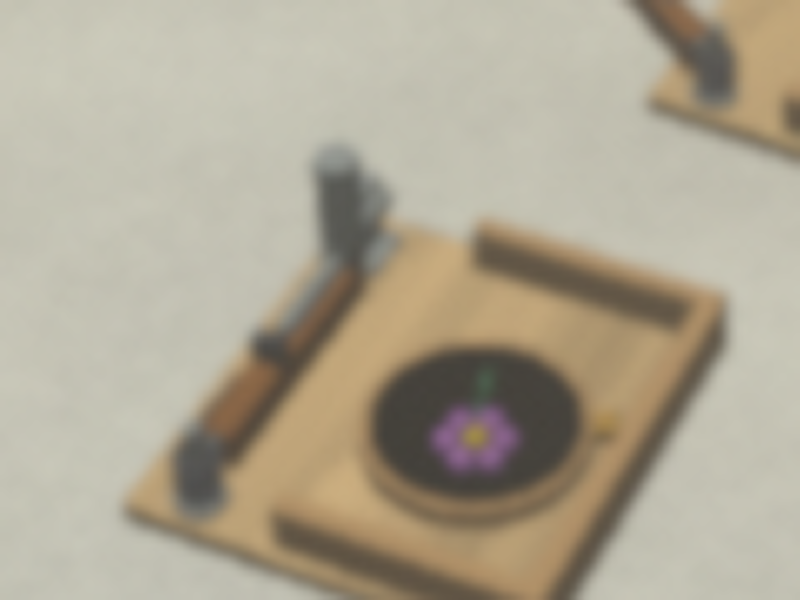

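The gate stays shut on its own. The bolt lies behind the keeper (top zoom (440,345)), the knob is at (497,321), and the hoop, spare gate and bottles are unchanged. I'll measure the extension and hand in.

```bash
python3 - <<'E'
from h import *
from rig import arm,viewer
T=pickle.load(open('top0.pkl','rb'))
k=at_z(T,(304.25,210.25),99)[:2]; k0=at_z(T,(335.5,236),99)[:2]; H=np.array([556.4,-270.5])
print('r before',np.hypot(*(k0-H)),'after',np.hypot(*(k-H)),'g',np.arctan2(*(k-H)[::-1])-np.pi/2-.13)
print(arm.sign_off())
E
```

```text
r before 98.42538796694353 after 127.62438324686556 g 0.015262689721011635
the job is handed in; nothing more can be done
None
```

The hoop's pen is shut and bolted, and the job was handed in at about 10.5 s. I gripped the knob and swung the gate to about -0.07 rad. Holding it there, I slid the bolt out about 28 mm until it reached its end stop. I then eased the gate back so the bolt rested on the keeper, let go and withdrew.

- **Gate and bolt:** with the robot clear, the pictures show the gate standing shut, at about 0.015 rad. The bolt lies along the keeper's inner side. The knob is about 127.6 mm from the hinge; fully out is 127 mm, and my pixel measurement is good to about 2 mm.
- **Rest of the scene:** the hoop lies in its pen, the empty pen's gate is still open, and both bottles are standing.
- **Forces:** the wrist readings I saw stayed around 11 N or less.
- **Disagreement:** the pen pose fits from the two cameras differed by up to about 5 mm, and the gripper read 18.9 mm on the 20 mm knob. Neither affected the result.

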